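# Set up a staggered manifold for brazing

## Robot

A 6-joint arm with a two-finger parallel gripper is mounted at the origin on a cart in front of the work surface, level with it; the furniture and walls round the work are solid. World frame = base frame: x ahead of the robot, y to its left, z up, the work surface at z = 0. Lengths are in m, angles in rad, forces in N, time in s.
With the tool pointing down it reaches from about 0.3 to 0.775 m from the base axis. Payload 14.6 kg.
Tool frame: the origin (TCP) lies midway between the tips of the shut fingers; the grasp point (between the pads) lies 19 mm behind it (arm.grip_point_offset is the distance from the TCP to the grasp point, in m); z points along the fingers, y is the line along which they close (so a half turn about z gives the same grasp; the last joint's range is limited). The gripper opens to 94 mm and grips with 3 to 60 N. Pads are 16 mm wide; open, the fingers measure 119 mm over their backs; the gripper's body (75 mm by 177 mm) begins 78 mm behind the grasp point.
Start: joints at [-1.238, 0.3, 1.521, -0, 1.321, -0.067], TCP at [0.214, -0.507, 0.205] pointing down, gripper open.
Joint ranges: [-3.03, 3.03], [-0.79, 2.21], [0.23, 2.52], [-1.04, 4.18], [0, 3.07], [-2.55, 2.55]. Speed limits (rad/s): [2.22, 2.22, 2.57, 3.14, 3.14, 3.14].

## Interface

Orientations are given as a unit quaternion [x, y, z, w].
In Python, from workcell import arm, optics, ticket gives the robot as it stands.
- The arm moves only by the tool arm_command, never from a script. Its argument "series" is a list that holds one entry, the list of rows, each a list of 7 numbers: the opening, from 0 (shut) to 1 (fully open), then the shift along the world's x, y, z scaled (see below), then the turn, a rotation vector about the world's x, y, z scaled (see below). A call has exactly 8 rows; each row shifts and turns the commanded pose from where the row before left it; what a row does not reach is not made up. The controller multiplies each number of a shift by 0.03 m and each number of a turn by 0.12 rad. A row lasts 1/10 s, in which the tool goes at most 50 mm and 8.59 degrees, less where a joint would pass 70% of its speed; a pose out of reach is approached as far as the arm can. A call with a number of a shift or a turn outside -1 to 1 is refused whole. A call with a gripper value outside its range is refused whole. The fingers move at their own pace and stop on an object; the grip force is fixed at half the most. Time passes only in rows, so rows that do not move let the fingers close, or fill a call up. It gives the time, the measured TCP pose, the force, the opening and the grip force at its end, in the units of the state.
- arm.sense(): the state, without advancing time (a new reading comes with each control period).
- optics.grab_frame(name): name is "side" or "top" or "wrist"; returns a dict with "frame" (384x512x3 uint8, red, green, blue), "fx", "fy", "cx", "cy" (pixels), "camera_from_world" (4x4, takes a point from world to camera coordinates). Camera axes: x right, y up, looking along -z (the intrinsics and any distortion apply to the point x, -y, -z); pixel columns grow to the right and rows downward; lengths in m; the calibration is good to about 2 mm. A picture is of the moment at which its call begins. There is no depth.
- ticket.job_done(): hands the job in; it is judged then, once.
The state is a dict: "t": time; "joint_pos": joint angles; "joint_velocities": joint speeds; "tau": joint torques, N m; "eef_pos": TCP position; "tool_rot": TCP orientation; "contact_force": force on the tool from outside, world axes, zero at the start; "torque": the same for the moment, N m; "width": finger opening in m; "gripper_force": force on a finger pad.
Only numpy, scipy, OpenCV 4.12 (cv2) and the standard library are available. Lean on these libraries where they do the work, as an engineer would, in place of code of your own. Each camera call takes 0.05 s, during which the arm holds its last target. There are 200 camera calls.

## Task

Set the staggered pipe manifold up for brazing: stand the four copper stubs on the stepped fixture in order of height, the longest over the spigot of the lowest seat and so on to the shortest on the tallest seat, so that their upper ends all come level. Then lay the drilled steel header bar flat on top of the four stubs, along the row and with its holes centred over their bores, and leave it all standing free.

Things in the scene. Friction and masses are not known exactly. Their poses are not given: they have to be found in the camera images.
- stub_a: the longest copper tube stub, 108 mm long, outside diameter 30 mm, bore 24 mm, standing upright on the hearth at the start; origin at the centre of its lower end, z along the tube
- stub_b: the second longest copper tube stub, 88 mm long, outside diameter 30 mm, bore 24 mm, standing upright on the hearth at the start; origin at the centre of its lower end, z along the tube
- stub_c: the third longest copper tube stub, 68 mm long, outside diameter 30 mm, bore 24 mm, standing upright on the hearth at the start; origin at the centre of its lower end, z along the tube
- stub_d: the shortest copper tube stub, 48 mm long, outside diameter 30 mm, bore 24 mm, standing upright on the hearth at the start; origin at the centre of its lower end, z along the tube
- header_bar: flat steel header bar 200 x 36 x 10 mm with four 14 mm holes along its middle, 50 mm apart, lying flat on the hearth; origin at the centre of its underside, x along its length, z up; 0.35 to 0.7 kg. (Over the back of the hearth hangs an extraction hood, from 0.30 m up, beyond x = 0.65 m where y is below 0.03 m: keep clear)
- fixture: base plate of the brazing fixture, fixed to the hearth, 208 x 56 x 15 mm, carrying the four seats in a row along its x axis, 50 mm apart; origin at the centre of its underside on the hearth, x from the lowest seat towards the tallest; it may lie at any angle
- seat_a: the lowest seat of the fixture, a fixed round pillar of 37 mm diameter whose flat top is 25 mm above the hearth; in its middle stands a spigot of 16 mm diameter with a conical nose, 15 mm high, which enters a stub's bore with 4 mm play all round; origin at the centre of the flat top, at the spigot's foot
- seat_b: the second lowest seat of the fixture, a fixed round pillar of 37 mm diameter whose flat top is 45 mm above the hearth; in its middle stands a spigot of 16 mm diameter with a conical nose, 15 mm high, which enters a stub's bore with 4 mm play all round; origin at the centre of the flat top, at the spigot's foot
- seat_c: the third lowest seat of the fixture, a fixed round pillar of 37 mm diameter whose flat top is 65 mm above the hearth; in its middle stands a spigot of 16 mm diameter with a conical nose, 15 mm high, which enters a stub's bore with 4 mm play all round; origin at the centre of the flat top, at the spigot's foot
- seat_d: the tallest seat of the fixture, a fixed round pillar of 37 mm diameter whose flat top is 85 mm above the hearth; in its middle stands a spigot of 16 mm diameter with a conical nose, 15 mm high, which enters a stub's bore with 4 mm play all round; origin at the centre of the flat top, at the spigot's foot

How it is judged:
At the end, for the whole second after the job is handed in: Each stub upright over the spigot of its own seat (longest on lowest), centred to 8 mm, foot on the seat face to 4 mm; the bar flat on the stubs, underside 127 to 145 mm above the hearth, centred on the row to 12 mm and along it to 0.12 rad, either way round; all at rest (horizontal distance between stub_a and seat_a below 0.008 m and z of stub_a in the frame of seat_a between -0.004 and 0.004 m and angle between each of stub_a, stub_b, stub_c, stub_d's own z axis and vertical below 0.08 rad and linear speed of each of stub_a, stub_b, stub_c, stub_d, header_bar below 0.02 m/s and horizontal distance between stub_b and seat_b below 0.008 m and z of stub_b in the frame of seat_b between -0.004 and 0.004 m and horizontal distance between stub_c and seat_c below 0.008 m and z of stub_c in the frame of seat_c between -0.004 and 0.004 m and horizontal distance between stub_d and seat_d below 0.008 m and z of stub_d in the frame of seat_d between -0.004 and 0.004 m and horizontal distance between header_bar and fixture below 0.012 m and angle between the x axis of header_bar and the x axis of fixture, either way round below 0.12 rad and z of header_bar in the frame of fixture between 0.127 and 0.145 m and angle between header_bar's own z axis and vertical below 0.06 rad); the robot touches nothing.
It also fails if it takes over 128 s, if anything falls off the work surface, if the arm or the gripper's body presses on something with over 40 N, if the wrist force passes 120 N, or if a joint passes its speed limit or range.

## Working session

There is one attempt and no reset: what is moved stays moved. The work goes in short steps, Python scripts to look and compute and a tool call to move; the robot and the scene stay as the last step left them, time stands still between calls to the robot, and variables do not carry over. Pictures are saved under pics/ and viewed, at most 14 in all, crops included, and the job is handed in when it is done.

Besides the shell and the picture viewer there is one more tool, called after "Call:" as name(argument=value, ...) on one line, values as JSON. arm_command: Moves the arm, as the interface text tells. Its arguments: {"type":"object","properties":{"series":{"type":"array"}},"required":["series"]}

```bash
ls; mkdir -p pics
python3 - <<'E'
from workcell import arm, optics
import cv2,numpy as np
np.set_printoptions(precision=4,suppress=True)
s=arm.sense();print(s)
for n in("side","top"):
    f=optics.grab_frame(n);cv2.imwrite(f"pics/{n}0.png",f["frame"][...,::-1])
    print(n,{k:v for k,v in f.items() if k!="frame"})
E
```

```text
pics
{'t': 0.0, 'joint_pos': array([-1.2376,  0.3005,  1.5216, -0.    ,  1.3207, -0.0666]), 'joint_velocities': array([ 0.001 , -0.0012,  0.001 ,  0.0003,  0.0003,  0.0007]), 'tau': array([  0.0004, -53.1807, -35.2736,   0.0708,   0.0244,  -0.0001]), 'eef_pos': array([ 0.214 , -0.5064,  0.2049]), 'tool_rot': array([ 0.9801,  0.1986, -0.0001, -0.0006]), 'contact_force': array([ 0.5587, -0.7269,  0.3097]), 'torque': array([-0.0347,  0.0667, -0.0424]), 'gripper_force': 0.0, 'width': 0.09436150113122659}
side {'fx': 390.3473223720177, 'fy': 390.3473223720177, 'cx': 259.2843000922088, 'cy': 193.83422476127095, 'camera_from_world': array([[-0.8372, -0.5466,  0.0174,  0.4025],
       [ 0.3457, -0.5042,  0.7914, -0.2458],
       [-0.4238,  0.6686,  0.6111, -0.6603],
       [ 0.    ,  0.    ,  0.    ,  1.    ]])}
top {'fx': 411.77570470516986, 'fy': 411.77570470516986, 'cx': 248.7392709994692, 'cy': 192.05425752974284, 'camera_from_world': array([[ 0.0064, -1.    , -0.0041, -0.0348],
       [ 0.9981,  0.0061,  0.0616, -0.4948],
       [-0.0615, -0.0045,  0.9981, -1.1029],
       [ 0.    ,  0.    ,  0.    ,  1.    ]])}
```

View pics/side0.png

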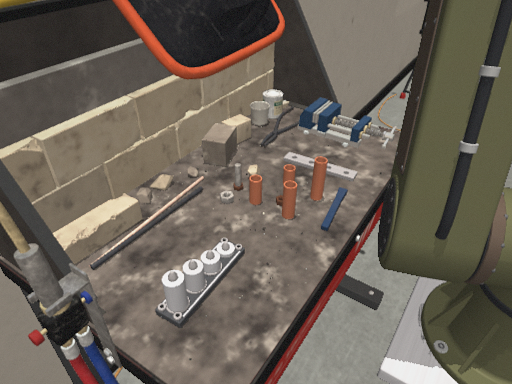

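View pics/top0.png

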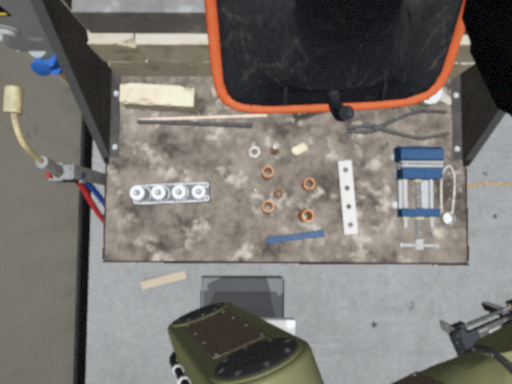

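The side view shows the fixture at left, with the tallest seat near (175,285) and the lowest near (226,248). The copper stubs are at (256,190), (289,175), (290,200) and (319,178), and the bar is at (320,165). In the top view the stub rings are at (267,172), (309,183), (267,207) and (306,215), the bar is at (347,197), and the fixture runs from (137,192) to (198,191).

```bash
cat > h.py <<'E'
from workcell import arm, optics
import cv2,numpy as np
np.set_printoptions(precision=4,suppress=True)
def ray(f,u,v,z):
    M=f["camera_from_world"];R=M[:3,:3];c=-R.T@M[:3,3]
    d=R.T@np.array([(u-f["cx"])/f["fx"],-(v-f["cy"])/f["fy"],-1]);return c+d*(z-c[2])/d[2]
def px(f,P):
    M=f["camera_from_world"];p=M[:3,:3]@np.array(P)+M[:3,3];return np.array([f["cx"]-f["fx"]*p[0]/p[2],f["cy"]+f["fy"]*p[1]/p[2]])
E
python3 - <<'E'
from h import *
out=[]
for n in("top","side"):
    f=optics.grab_frame(n);a=f["frame"];h=cv2.cvtColor(a,cv2.COLOR_RGB2HSV)
    m=((h[...,0]<14)&(h[...,1]>110)&(h[...,2]>60)).astype(np.uint8)
    if n=="top":m[:130]=0
    k,l,s,c=cv2.connectedComponentsWithStats(m)
    print(n)
    for i in range(1,k):
        if 25<s[i,4]<1500 and s[i,1]>100:
            print(s[i],c[i],[ray(f,*c[i],z)[:2] for z in(.108,.088,.068,.048)] if n=="top" else "")
    if n=="top":
        g=((h[...,1]<40)&(h[...,2]>170)).astype(np.uint8);g[:150]=0;g[240:]=0
        k,l,s,c=cv2.connectedComponentsWithStats(g)
        for i in range(1,k):
            if s[i,4]>30:
                p=np.argwhere(l==i)[:,::-1].astype(np.float32);print("white",s[i],c[i],cv2.minAreaRect(p))
        A=cv2.resize(a[145:235,125:225],None,fx=5,fy=5,interpolation=2);B=cv2.resize(a[145:235,250:310+50],None,fx=5,fy=5,interpolation=2)[:,:300*2]
        cv2.imwrite("pics/t1.png",np.vstack([A[:, :500],])[...,::-1]);
    else: cv2.imwrite("pics/s1.png",cv2.resize(a[145:335,140:365],None,fx=3,fy=3,interpolation=2)[...,::-1])
E
```

```text
top
[298 211  15   9  71] [305.5775 214.7042] [array([ 0.4339, -0.1734]), array([ 0.434 , -0.1761]), array([ 0.4342, -0.1788]), array([ 0.4343, -0.1815])]
white [ 93 150  11  21 136] [ 97.5662 161.9265] ((98.0, 160.0), (20.0, 10.0), 90.0)
white [144 150  20  14 120] [153.0583 156.425 ] ((153.84194946289062, 155.8004913330078), (19.938894271850586, 11.15714168548584), 59.74356460571289)
white [248 150  13   8  67] [254.1791 153.4627] ((254.0, 153.5), (7.0, 12.0), 90.0)
white [291 150  15   5  44] [297.1136 151.2727] ((298.0, 152.0), (4.0, 14.0), 90.0)
white [ 325  150   72   90 1702] [354.6563 203.9865] ((361.99761962890625, 193.64805603027344), (99.96168518066406, 54.54607009887695), 76.30995178222656)
white [366 155  16  15 138] [374.5217 163.3188] ((374.7500305175781, 163.75001525878906), (10.60660171508789, 16.970561981201172), 45.0)
white [ 39 158   8   9  31] [ 43.3871 162.9677] ((43.44594192504883, 162.67568969726562), (4.533658027648926, 9.416058540344238), 35.53767776489258)
white [402 161  41   6 218] [422.6055 163.5459] ((422.0, 163.5), (5.0, 40.0), 90.0)
white [225 164  24
[... 2801 characters left out ...]
2] [312.2303 224.4539] ((311.5, 224.5), (11.0, 25.0), 90.0)
white [279 226  11   7  55] [284.2364 229.0182] ((284.5000305175781, 229.00003051757812), (9.838699340820312, 5.81377649307251), 26.56505012512207)
white [143 235  12   5  34] [147.9118 237.1765] ((148.5675811767578, 237.0946044921875), (11.343530654907227, 3.2879798412323), 9.462322235107422)
side
[311 156  17  45 513] [318.2788 177.5497] 
[276 164  21  55 718] [287.9847 192.1295] 
[249 175  13  30 345] [255.3304 189.0261] 
[234 184   9   6  30] [237.6    187.1333] 
[ 28 330  17  16 159] [ 35.8805 337.1006] 
[ 78 360   9  12  40] [ 82.275 366.1  ] 
[ 73 363  12  21  44] [ 78.1591 373.0682] 
[ 85 368  13  16  66] [ 90.1515 377.4091]
```

View pics/s1.png

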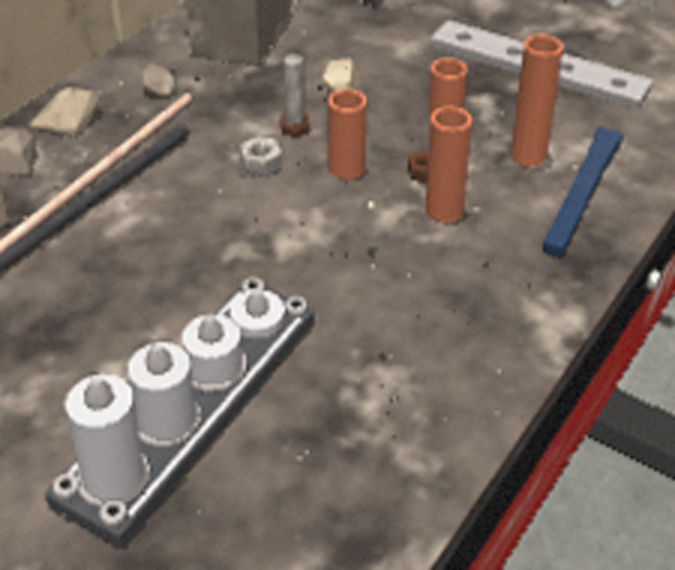

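View pics/t1.png

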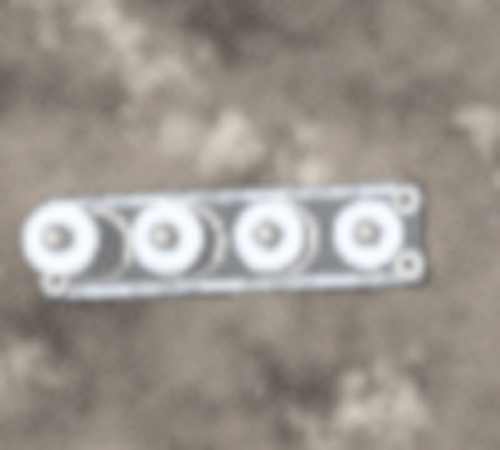

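The side crop shows the seats running from tallest (100,400) to lowest (257,310), with stub rims at (543,45), (449,68), (450,118) and (347,99). In the top crop the seat discs are at (60,239), (167,236), (269,235) and (369,234).

Run:
```python
from h import *
f=optics.grab_frame("top");a=f["frame"].astype(int);S=optics.grab_frame("side")
sd=[(320.8,159.8),(289.5,167.5),(289.8,184.2),(255.5,177.8)]
m=((a[...,0]-a[...,2]>45)).astype(np.uint8)
m=cv2.morphologyEx(m,cv2.MORPH_CLOSE,np.ones((3,3)))
m[:145]=0;m[235:]=0;m[:,:230]=0;m[:,330:]=0
k,l,s,c=cv2.connectedComponentsWithStats(m)
for i in range(1,k):
    if s[i,4]<30:continue
    p=np.argwhere(l==i)[:,::-1].astype(np.float32);q=cv2.minEnclosingCircle(p)
    print(s[i],c[i],q)
    for z in(.108,.088,.068,.048):
        P=ray(f,*c[i],z);u=px(S,P);d=[np.hypot(*(u-t)) for t in sd];print("  ",z,P[:2],u,np.argmin(d),min(d))
# seats: bright discs
for z,(u,v) in zip((.085,.065,.045,.025),[(136.6,192.4),(158,191.8),(178.4,191.6),(198.4,191.4)]):
    print("seat",z,ray(f,u,v,z)[:2],px(S,ray(f,u,v,z)))
g=cv2.cvtColor(f["frame"],cv2.COLOR_RGB2GRAY)
w=(g[165:215,128:212]>205).astype(np.uint8)
k,l,s,c=cv2.connectedComponentsWithStats(w)
for i in range(1,k):
    if s[i,4]>60:print("w",s[i],c[i]+[128,165])
b=((g>150)&(a.max(2)-a.min(2)<30)).astype(np.uint8);b[:,:336]=0;b[:,358:]=0;b[:156]=0;b[238:]=0
b=cv2.morphologyEx(b,cv2.MORPH_OPEN,np.ones((5,5)))
k,l,s,c=cv2.connectedComponentsWithStats(b)
for i in range(1,k):
    if s[i,4]>150:
        p=np.argwhere(l==i)[:,::-1].astype(np.float32);r=cv2.minAreaRect(p);bx=cv2.boxPoints(r);print("bar",s[i],r,ray(f,*r[0],.01)[:2],[ray(f,*q,.01)[:2] for q in bx])
A=cv2.resize(f["frame"][140:245,240:370],None,fx=5,fy=5,interpolation=2);cv2.imwrite("pics/t2.png",A[...,::-1])
```

```text
[262 165  12  14 110] [267.3182 171.6091] ((267.3604736328125, 171.91860961914062), 6.948200225830078)
   0.108 [ 0.5407 -0.0782] [256.8392 164.4088] 3 13.458026503857024
   0.088 [ 0.5429 -0.079 ] [256.0956 171.2898] 3 6.5373691230888324
   0.068 [ 0.5452 -0.0798] [255.3746 177.962 ] 3 0.2047991051382768
   0.048 [ 0.5474 -0.0806] [254.6752 184.4345] 3 6.685604932879413
[302 177  14  13 112] [308.5268 183.1696] ((308.5, 183.5), 6.670932292938232)
   0.108 [ 0.5124 -0.1809] [290.4295 148.6129] 1 18.909978276269822
   0.088 [ 0.514  -0.1838] [289.8522 155.0173] 1 12.487666673293434
   0.068 [ 0.5157 -0.1866] [289.2927 161.2244] 1 6.2790004953604495
   0.048 [ 0.5174 -0.1894] [288.7501 167.2432] 1 0.7926328137987002
[274 189   8   9  41] [277.7073 192.878 ] ((277.75640869140625, 192.85897827148438), 4.32382345199585)
   0.108 [ 0.4877 -0.1042] [283.1111 166.5711] 1 6.456045722148238
   0.088 [ 0.4889 -0.1056] [282.4645 173.5007] 1 9.246993585346523
   0.068 [ 0.4901 -0.1069] [281.8375 180.2202] 2 8.901732442570218
   0.048 [ 0.4913 -0.1082] [281.2292 186.739 ] 2 8.939014040479163
[261 
[... 635 characters left out ...]
7529152819524
   0.048 [ 0.4329 -0.1834] [318.1094 179.5302] 0 19.912766302320357
seat 0.085 [0.4881 0.2537] [172.6777 277.0975]
seat 0.065 [0.4911 0.2036] [192.3162 265.5509]
seat 0.045 [0.4932 0.1542] [209.6895 255.87  ]
seat 0.025 [0.4953 0.1038] [225.2767 247.0594]
w [ 64  17  17  19 173] [199.4335 190.8035]
w [ 22  19  15  16 167] [157.515 191.018]
w [ 44  18  14  16 160] [178.5   190.625]
w [  2  20  14  16 152] [136.4868 192.0724]
bar [ 336  156   22   82 1217] ((347.6270751953125, 196.39755249023438), (82.56859588623047, 16.56804084777832), 84.80557250976562) [ 0.4851 -0.3011] [array([ 0.5957, -0.2692]), array([ 0.6001, -0.3144]), array([ 0.3759, -0.3326]), array([ 0.3716, -0.2879])]
```

View pics/t2.png

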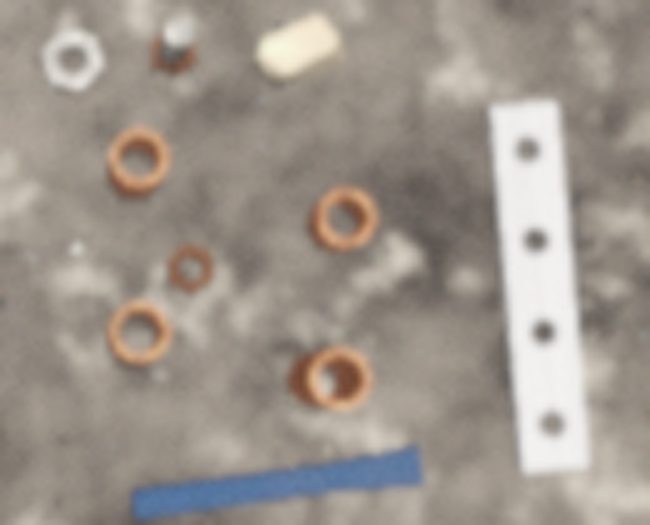

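Fixture and stub positions agree between the two views to about 1 px. Stub a is at about (0.4315,-0.178), b at (0.455,-0.080), c at (0.545,-0.080) and d at (0.517,-0.189). I'll go above stub a first.

Call:
arm_command(series=[[[0.55,0.66,0.995,0,0,0,0.925],[0.55,0.66,0.995,0,0,0,0.925],[0.55,0.66,0.995,0,0,0,0.925],[0.55,0.66,0.995,0,0,0,0.925],[0.55,0.66,0.995,0,0,0,0.925],[0.55,0.66,0.995,0,0,0,0.925],[0.55,0.66,0.995,0,0,0,0.925],[0.55,0.66,0.995,0,0,0,0.925]]])

```text
t: 1.1
eef_pos: [0.3731, -0.2665, 0.2056]
tool_rot: [0.798, 0.602, 0.0, 0.0]
contact_force: [0.7, 0.2, -0.2]
width: 0.0518
gripper_force: 0.0
```

Call:
arm_command(series=[[[0.55,0.66,0.995,0,0,0,0.925],[0.55,0.66,0.995,0,0,0,0.925],[0.55,0.66,0.995,0,0,0,0.925],[0.55,0,0,0,0,0,0],[0.55,0,0,0,0,0,0],[0.55,0,0,0,0,0,0],[0.55,0,0,0,0,0,0],[0.55,0,0,0,0,0,0]]])

```text
t: 1.9
eef_pos: [0.4315, -0.1789, 0.2055]
tool_rot: [0.69, 0.724, -0.0, 0.0]
contact_force: [0.5, 0.4, -1.1]
width: 0.0517
gripper_force: 0.0
```

Run:
```python
from h import *
s=arm.sense();print(s["eef_pos"],s["tool_rot"],s["joint_pos"],s["width"],s["t"])
f=optics.grab_frame("wrist");print(f["camera_from_world"],f["fx"],f["cx"],f["cy"])
a=f["frame"].copy()
for P in[(.4315,-.178,.108),(.517,-.189,.048),(.455,-.080,.088),(.545,-.080,.068)]:
    u=px(f,P);print(u);cv2.circle(a,tuple(int(x) for x in u),3,(0,255,0),-1)
cv2.imwrite("pics/w1.png",a[...,::-1])
```

```text
[ 0.4315 -0.1789  0.2055] [ 0.6899  0.7239 -0.      0.    ] [-0.4715  0.1142  1.7451 -0.      1.2822 -0.5197] 0.051728313521330366 1.9
[[ 0.9988  0.0486 -0.0002 -0.4231]
 [-0.0469  0.963  -0.2653  0.2204]
 [-0.0127  0.265   0.9642 -0.3393]
 [ 0.      0.      0.      1.    ]] 313.77433451183003 258.03764710494994 189.42568364329327
[257.1681 189.2911]
[333.4932 188.1321]
[288.6322  79.3647]
[380.0194  85.682 ]
```

View pics/w1.png

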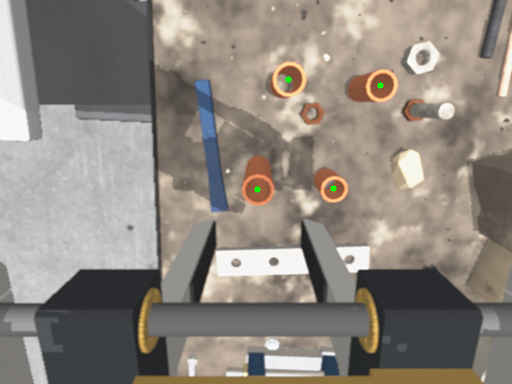

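The wrist picture confirms the stub positions: projected rim centres fall on the rims at (257,189), (333,188), (289,79) and (380,86). Next I'll descend on stub a and grip it.

Call:
arm_command(series=[[[0.55,0,0.03,-0.9,0,0,0],[0.55,0,0,-0.9,0,0,0],[0.55,0,0,-0.9,0,0,0],[0.55,0,0,-0.9,0,0,0],[0.55,0,0,-0.9,0,0,0],[0.55,0,0,0,0,0,0],[0,0,0,0,0,0,0],[0,0,0,0,0,0,0]]])

```text
t: 2.75
eef_pos: [0.4325, -0.1778, 0.0719]
tool_rot: [0.689, 0.724, 0.0, 0.001]
contact_force: [-0.4, -0.6, 0.5]
width: 0.0392
gripper_force: 0.0
```

Call:
arm_command(series=[[[0,0,0,0,0,0,0],[0,0,0,0,0,0,0],[0,0,0,0,0,0,0],[0,0,0,0.8,0,0,0],[0,0,0,0.8,0,0,0],[0,0,0,0.8,0,0,0],[0,0,0,0.8,0,0,0],[0,0,0,0.8,0,0,0]]])

```text
t: 3.55
eef_pos: [0.4317, -0.1773, 0.1918]
tool_rot: [0.689, 0.725, 0.0, 0.0]
contact_force: [-0.1, 0.0, -1.7]
width: 0.0295
gripper_force: 30.0
```

Call:
arm_command(series=[[[0,0.212,0.937,0,0,0,0],[0,0.212,0.937,0,0,0,0],[0,0.212,0.937,0,0,0,0],[0,0.212,0.937,0,0,0,0],[0,0.212,0.937,0,0,0,0],[0,0.212,0.937,0,0,0,0],[0,0.212,0.937,0,0,0,0],[0,0.212,0.937,0,0,0,0]]])

```text
t: 4.35
eef_pos: [0.4828, 0.0487, 0.1908]
tool_rot: [0.689, 0.725, 0.0, 0.0]
contact_force: [-0.1, 0.5, -1.6]
width: 0.0298
gripper_force: 30.0
```

Call:
arm_command(series=[[[0,0.212,0.937,0,0,0,0],[0,0.212,0.937,0,0,0,0],[0,0,0,-0.7,0,0,0],[0,0,0,-0.7,0,0,0],[0,0,0,-0.7,0,0,0],[0,0,0,0,0,0,0],[0,0,0,0,0,0,0],[0,0,0,0,0,0,0]]])

```text
t: 5.15
eef_pos: [0.496, 0.1038, 0.1288]
tool_rot: [0.689, 0.725, 0.001, 0.001]
contact_force: [-0.3, -0.4, -1.2]
width: 0.0292
gripper_force: 30.0
```

Run:
```python
from h import *
s=arm.sense();print(s["eef_pos"],s["tool_rot"],s["joint_pos"],s["width"],s["t"])
ims=[]
for n in("side","wrist"):
    f=optics.grab_frame(n);a=f["frame"].copy()
    for P in[(.4953,.1038,.025),(.4932,.1542,.045),(.4911,.2036,.065),(.4881,.2537,.085)]:
        for h in(0,.015):
            u=px(f,np.array(P)+[0,0,h]);
            if 0<u[0]<512 and 0<u[1]<384:a[int(round(u[1])),int(round(u[0]))]=(0,255,0)
    e=s["eef_pos"];u=px(f,[e[0],e[1],e[2]-.071]);print(n,u)
    if n=="side":a=cv2.resize(a[180:330,140:300],None,fx=2.5,fy=2.56,interpolation=0)
    else:a=cv2.resize(a,None,fx=.75,fy=1)
    ims.append(a)
    print(a.shape)
cv2.imwrite("pics/p1.png",np.hstack(ims)[...,::-1])
```

```text
[0.496  0.1038 0.1288] [0.6892 0.7245 0.0007 0.0006] [0.1339 0.2829 1.7319 0.     1.125  0.084 ] 0.029160553165518164 5.15
side [224.3939 235.0741]
(384, 400, 3)
wrist [256.9316 198.8042]
(384, 384, 3)
```

View pics/p1.png

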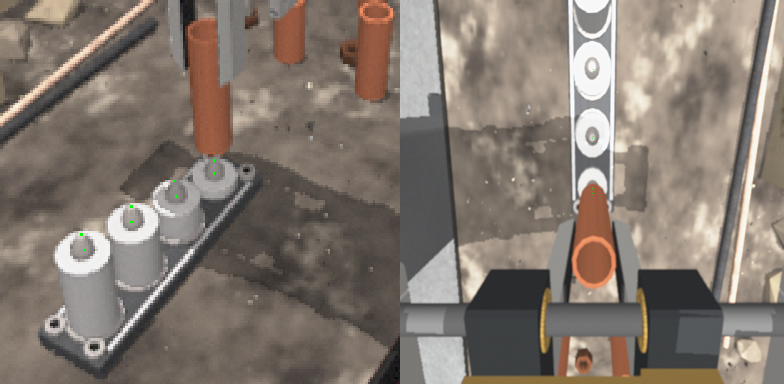

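The side view shows the stub directly over the lowest spigot, with the marks landing on the spigots at (213,160), (176,185), (131,210) and (82,238) in the crop. Next I'll lower it and release.

Call:
arm_command(series=[[[0,-0.02,0,-0.36,0,0,0],[0,0,0,-0.36,0,0,0],[0,0,0,-0.36,0,0,0],[0,0,0,0,0,0,0],[0,0,0,0,0,0,0],[0,0,0,0,0,0,0],[0,0,0,0,0,0,0],[0,0,0,0,0,0,0]]])

```text
t: 6.05
eef_pos: [0.4949, 0.1037, 0.095]
tool_rot: [0.689, 0.725, -0.0, -0.0]
contact_force: [-0.3, -0.1, -1.3]
width: 0.0293
gripper_force: 30.0
```

Call:
arm_command(series=[[[0.5,0,0,0,0,0,0],[0.5,0,0,0,0,0,0],[0.5,0,0,0,0,0,0],[0.5,0,0,0.5,0,0,0],[0.5,0,0,0.9,0,0,0],[0.5,0,0,0.9,0,0,0],[0.5,0,0,0.7,0,0,0],[0.5,0,0,0,0,0,0]]])

```text
t: 6.85
eef_pos: [0.4959, 0.1039, 0.1877]
tool_rot: [0.689, 0.725, 0.002, 0.001]
contact_force: [-0.1, 0.4, 0.2]
width: 0.0474
gripper_force: 0.0
```

```bash
cat > chk.py <<'E'
from h import *
import sys
s=arm.sense();print(s["eef_pos"],s["tool_rot"],s["width"],s["t"])
ims=[]
for n in("side","wrist"):
    f=optics.grab_frame(n);a=f["frame"].copy()
    for P in[(.4953,.1038,.133),(.4932,.1542,.133),(.4911,.2036,.133),(.4881,.2537,.133)]:
        u=px(f,P)
        if 0<u[0]<512 and 0<u[1]<384:a[int(round(u[1])),int(round(u[0]))]=(0,255,0)
    if n=="side":a=cv2.resize(a[180:330,140:300],None,fx=2.5,fy=2.56,interpolation=0)
    ims.append(a[:,:400])
cv2.imwrite(f"pics/{sys.argv[1]}.png",np.hstack(ims)[...,::-1])
E
python3 chk.py p2
```

```text
[0.4959 0.1039 0.1877] [0.6892 0.7246 0.0018 0.0015] 0.04736395466848849 6.85
```

View pics/p2.png

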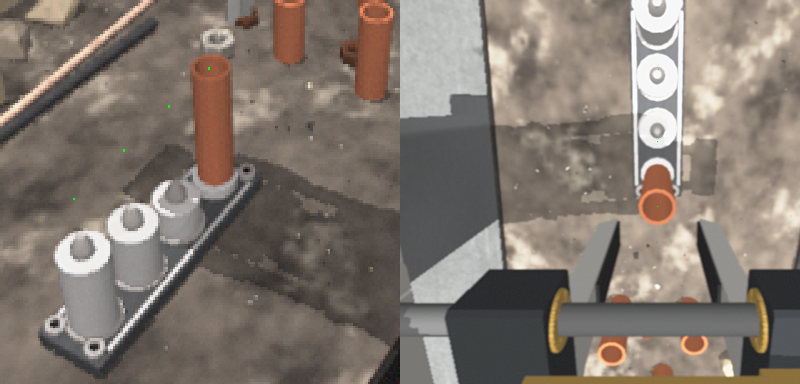

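Stub a stands on its seat, with its rim centred on the mark at (209,68) in the side crop and at (658,207) in the wrist half. Next is stub b.

Call:
arm_command(series=[[[0.5,-0.19,-0.875,0,0,0,0],[0.5,-0.19,-0.875,0,0,0,0],[0.5,-0.19,-0.875,0,0,0,0],[0.5,-0.19,-0.875,0,0,0,0],[0.5,-0.19,-0.875,0,0,0,0],[0.5,-0.19,-0.875,0,0,0,0],[0.5,-0.19,-0.875,0,0,0,0],[0.5,0,0,0,0,0,0]]])

```text
t: 7.75
eef_pos: [0.454, -0.082, 0.1837]
tool_rot: [0.69, 0.724, -0.001, -0.001]
contact_force: [0.5, 0.5, -0.5]
width: 0.0467
gripper_force: 0.0
```

Call:
arm_command(series=[[[0.5,0,0,-0.9,0,0,0],[0.5,0,0,-0.9,0,0,0],[0.5,0,0,-0.9,0,0,0],[0.5,0,0,-0.9,0,0,0],[0.5,0,0,-0.9,0,0,0],[0.5,0,0,0,0,0,0],[0.5,0,0,0,0,0,0],[0.5,0,0,0,0,0,0]]])

```text
t: 8.55
eef_pos: [0.4556, -0.0799, 0.0511]
tool_rot: [0.689, 0.725, 0.0, 0.001]
contact_force: [0.2, -1.3, -0.6]
width: 0.0468
gripper_force: 0.0
```

Call:
arm_command(series=[[[0,0,0,0,0,0,0],[0,0,0,0,0,0,0],[0,0,0,0,0,0,0],[0,0,0,0,0,0,0],[0,0,0,0,0,0,0],[0,0,0,1,0,0,0],[0,0,0,1,0,0,0],[0,0,0,1,0,0,0]]])

```text
t: 9.35
eef_pos: [0.4546, -0.0799, 0.141]
tool_rot: [0.689, 0.725, -0.0, -0.0]
contact_force: [0.5, 0.7, -1.1]
width: 0.0296
gripper_force: 30.0
```

Call:
arm_command(series=[[[0,0,0,1,0,0,0],[0,0,0,1,0,0,0],[0,0.157,0.975,0,0,0,0],[0,0.157,0.975,0,0,0,0],[0,0.157,0.975,0,0,0,0],[0,0.157,0.975,0,0,0,0],[0,0.157,0.975,0,0,0,0],[0,0.157,0.975,0,0,0,0]]])

```text
t: 10.15
eef_pos: [0.4831, 0.0967, 0.1999]
tool_rot: [0.689, 0.725, -0.0, -0.0]
contact_force: [-0.6, 0.3, -0.9]
width: 0.0294
gripper_force: 30.0
```

Call:
arm_command(series=[[[0,0.157,0.975,0,0,0,0],[0,0.157,0.975,0,0,0,0],[0,0,0,0,0,0,0],[0,0,0,-0.8,0,0,0],[0,0,0,-0.8,0,0,0],[0,0,0,-0.8,0,0,0],[0,0,0,0,0,0,0],[0,0,0,0,0,0,0]]])

```text
t: 10.95
eef_pos: [0.4927, 0.1536, 0.1286]
tool_rot: [0.689, 0.724, -0.0, -0.0]
contact_force: [-0.1, -0.8, -1.2]
width: 0.0294
gripper_force: 30.0
```

Call:
arm_command(series=[[[0,0.02,0.02,-0.365,0,0,0],[0,0,0,-0.365,0,0,0],[0,0,0,-0.365,0,0,0],[0,0,0,0,0,0,0],[0,0,0,0,0,0,0],[0.5,0,0,0,0,0,0],[0.5,0,0,0,0,0,0],[0.5,0,0,0,0,0,0]]])

```text
t: 11.75
eef_pos: [0.4933, 0.1546, 0.0953]
tool_rot: [0.689, 0.725, 0.0, 0.0]
contact_force: [0.1, -0.2, -0.2]
width: 0.0464
gripper_force: 0.0
```

Call:
arm_command(series=[[[0.5,0,0,0.5,0,0,0],[0.5,0,0,0.9,0,0,0],[0.5,0,0,0.9,0,0,0],[0.5,0,0,0.7,0,0,0],[0.5,0.216,-0.975,0,0,0,0],[0.5,0.216,-0.975,0,0,0,0],[0.5,0.216,-0.975,0,0,0,0],[0.5,0.216,-0.975,0,0,0,0]]])

```text
t: 12.55
eef_pos: [0.5193, 0.0364, 0.1854]
tool_rot: [0.689, 0.725, 0.0, 0.0]
contact_force: [-0.1, 0.8, -0.1]
width: 0.0471
gripper_force: 0.0
```

Call:
arm_command(series=[[[0.5,0.216,-0.975,0,0,0,0],[0.5,0.216,-0.975,0,0,0,0],[0.5,0.216,-0.975,0,0,0,0],[0.5,0.216,-0.975,0,0,0,0],[0.5,0,0,0,0,0,0],[0.5,0,0,0,0,0,0],[0.5,0,0,0,0,0,0],[0.5,0,0,0,0,0,0]]])

```text
t: 13.35
eef_pos: [0.545, -0.0785, 0.1853]
tool_rot: [0.689, 0.725, 0.0, 0.0]
contact_force: [-0.1, -0.2, -0.2]
width: 0.047
gripper_force: 0.0
```

```bash
python3 chk.py p3
```

```text
[ 0.545  -0.0785  0.1853] [0.6888 0.725  0.0001 0.    ] 0.04695440744734644 13.35
```

View pics/p3.png

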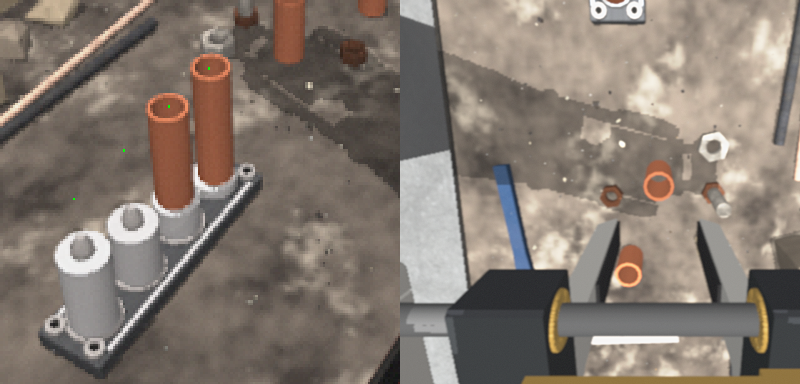

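Stub b stands centred on its mark at (169,106). In the wrist half, stub c's rim is at (658,181), in line between the fingers. Next I'll grip c.

Call:
arm_command(series=[[[0.5,0,-0.05,-0.85,0,0,0],[0.5,0,0,-0.85,0,0,0],[0.5,0,0,-0.85,0,0,0],[0.5,0,0,-0.85,0,0,0],[0.5,0,0,-0.85,0,0,0],[0.5,0,0,-0.85,0,0,0],[0.5,0,0,0,0,0,0],[0.5,0,0,0,0,0,0]]])

```text
t: 14.25
eef_pos: [0.5453, -0.0807, 0.0328]
tool_rot: [0.689, 0.725, 0.0, 0.0]
contact_force: [0.4, 0.0, 0.2]
width: 0.0472
gripper_force: 0.0
```

Call:
arm_command(series=[[[0,0,0,0,0,0,0],[0,0,0,0,0,0,0],[0,0,0,0,0,0,0],[0,0,0,0,0,0,0],[0,0,0,0,0,0,0],[0,0,0,1,0,0,0],[0,0,0,1,0,0,0],[0,0,0,1,0,0,0]]])

```text
t: 15.05
eef_pos: [0.5449, -0.0809, 0.1235]
tool_rot: [0.689, 0.725, -0.0, -0.0]
contact_force: [1.4, -0.2, -1.3]
width: 0.0296
gripper_force: 30.0
```

Call:
arm_command(series=[[[0,0,0,1,0,0,0],[0,0,0,1,0,0,0],[0,-0.18,0.948,0,0,0,0],[0,-0.18,0.948,0,0,0,0],[0,-0.18,0.948,0,0,0,0],[0,-0.18,0.948,0,0,0,0],[0,-0.18,0.948,0,0,0,0],[0,-0.18,0.948,0,0,0,0]]])

```text
t: 15.85
eef_pos: [0.5123, 0.0908, 0.1825]
tool_rot: [0.689, 0.725, 0.0, 0.0]
contact_force: [0.4, -0.3, -1.5]
width: 0.0297
gripper_force: 30.0
```

Call:
arm_command(series=[[[0,-0.18,0.948,0,0,0,0],[0,-0.18,0.948,0,0,0,0],[0,-0.18,0.948,0,0,0,0],[0,-0.18,0.948,0,0,0,0],[0,0,0,0,0,0,0],[0,0,0,-0.9,0,0,0],[0,0,0,-0.9,0,0,0],[0,0,0,0,0,0,0]]])

```text
t: 16.65
eef_pos: [0.4897, 0.2024, 0.1254]
tool_rot: [0.689, 0.724, -0.002, -0.001]
contact_force: [0.8, 0.0, -0.1]
width: 0.0294
gripper_force: 30.0
```

Call:
arm_command(series=[[[0,0.02,0.02,-0.3,0,0,0],[0,0,0,-0.3,0,0,0],[0,0,0,-0.3,0,0,0],[0,0,0,0,0,0,0],[0,0,0,0,0,0,0],[0,0,0,0,0,0,0],[0,0,0,0,0,0,0],[0,0,0,0,0,0,0]]])

```text
t: 17.45
eef_pos: [0.4918, 0.2041, 0.1015]
tool_rot: [0.689, 0.725, 0.0, 0.0]
contact_force: [-0.6, -0.1, -2.0]
width: 0.0297
gripper_force: 30.0
```

Call:
arm_command(series=[[[0,0,0,-0.09,0,0,0],[0,0,0,0,0,0,0],[0.5,0,0,0,0,0,0],[0.5,0,0,0,0,0,0],[0.5,0,0,0,0,0,0],[0.5,0,0,0.5,0,0,0],[0.5,0,0,0.9,0,0,0],[0.5,0,0,0.9,0,0,0]]])

```text
t: 18.25
eef_pos: [0.4915, 0.204, 0.1682]
tool_rot: [0.689, 0.725, -0.0, -0.0]
contact_force: [0.3, 0.1, 0.1]
width: 0.0471
gripper_force: 0.0
```

Call:
arm_command(series=[[[0.5,0,0,0.7,0,0,0],[0.5,0.06,-0.936,0,0,0,0],[0.5,0.06,-0.936,0,0,0,0],[0.5,0.06,-0.936,0,0,0,0],[0.5,0.06,-0.936,0,0,0,0],[0.5,0.06,-0.936,0,0,0,0],[0.5,0.06,-0.936,0,0,0,0],[0.5,0.06,-0.936,0,0,0,0]]])

```text
t: 19.05
eef_pos: [0.5042, 0.0064, 0.1886]
tool_rot: [0.689, 0.725, 0.0, 0.0]
contact_force: [0.6, 0.4, 0.4]
width: 0.0468
gripper_force: 0.0
```

Call:
arm_command(series=[[[0.5,0.06,-0.936,0,0,0,0],[0.5,0.06,-0.936,0,0,0,0],[0.5,0.06,-0.936,0,0,0,0],[0.5,0.06,-0.936,0,0,0,0],[0.5,0.06,-0.936,0,0,0,0],[0.5,0.06,-0.936,0,0,0,0],[0.5,0.06,-0.936,0,0,0,0],[0.5,0,0,0,0,0,0]]])

```text
t: 19.85
eef_pos: [0.5167, -0.1915, 0.1883]
tool_rot: [0.69, 0.724, -0.0, 0.0]
contact_force: [-0.6, 0.2, -0.5]
width: 0.0468
gripper_force: 0.0
```

```bash
python3 chk.py p4
```

```text
[ 0.5167 -0.1915  0.1883] [ 0.6902  0.7236 -0.0002  0.    ] 0.04683327491305316 19.85
```

View pics/p4.png

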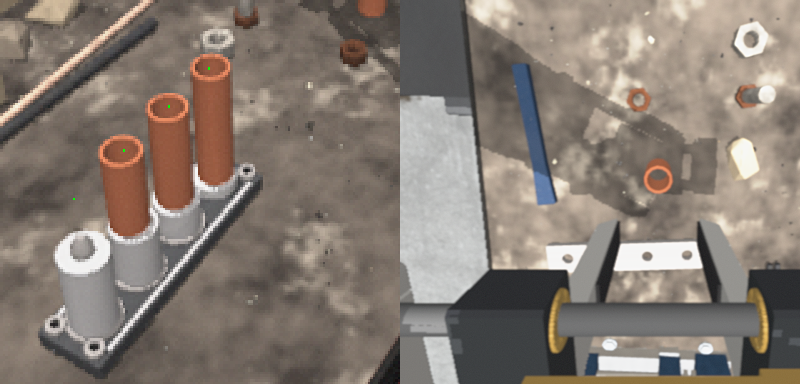

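Three stubs stand on their marks, and d's rim sits between the fingers at (658,180) in the wrist half. Next I'll grip d.

Call:
arm_command(series=[[[0.5,0,0.05,-0.98,0,0,0],[0.5,0,0,-0.98,0,0,0],[0.5,0,0,-0.98,0,0,0],[0.5,0,0,-0.98,0,0,0],[0.5,0,0,-0.98,0,0,0],[0.5,0,0,-0.9,0,0,0],[0.5,0,0,0,0,0,0],[0.5,0,0,0,0,0,0]]])

```text
t: 20.75
eef_pos: [0.5172, -0.1869, 0.0153]
tool_rot: [0.689, 0.725, 0.0, 0.0]
contact_force: [0.7, -0.8, 0.9]
width: 0.0469
gripper_force: 0.0
```

Call:
arm_command(series=[[[0,0,0,0,0,0,0],[0,0,0,0,0,0,0],[0,0,0,0,0,0,0],[0,0,0,0,0,0,0],[0,0,0,0,0,0,0],[0,0,0,0,0,0,0],[0,0,0,1,0,0,0],[0,0,0,1,0,0,0]]])

```text
t: 21.55
eef_pos: [0.5165, -0.1874, 0.0752]
tool_rot: [0.689, 0.725, -0.0, -0.001]
contact_force: [0.5, -0.2, -0.4]
width: 0.0299
gripper_force: 30.0
```

Call:
arm_command(series=[[[0,0,0,1,0,0,0],[0,0,0,1,0,0,0],[0,0,0,1,0,0,0],[0,0,0,0.5,0,0,0],[0,0,0,0,0,0,0],[0,0,0,0,0,0,0],[0,0,0,0,0,0,0],[0,0,0,0,0,0,0]]])

```text
t: 22.35
eef_pos: [0.5165, -0.1874, 0.1784]
tool_rot: [0.689, 0.725, -0.0, -0.001]
contact_force: [-0.3, 0.4, -1.1]
width: 0.0299
gripper_force: 30.0
```

Call:
arm_command(series=[[[0,-0.063,0.982,0,0,0,0],[0,-0.063,0.982,0,0,0,0],[0,-0.063,0.982,0,0,0,0],[0,-0.063,0.982,0,0,0,0],[0,-0.063,0.982,0,0,0,0],[0,-0.063,0.982,0,0,0,0],[0,-0.063,0.982,0,0,0,0],[0,-0.063,0.982,0,0,0,0]]])

```text
t: 23.15
eef_pos: [0.5014, 0.0493, 0.1789]
tool_rot: [0.689, 0.725, -0.0, -0.0]
contact_force: [0.0, -0.4, -1.1]
width: 0.0297
gripper_force: 30.0
```

Call:
arm_command(series=[[[0,-0.063,0.982,0,0,0,0],[0,-0.063,0.982,0,0,0,0],[0,-0.063,0.982,0,0,0,0],[0,-0.063,0.982,0,0,0,0],[0,-0.063,0.982,0,0,0,0],[0,-0.063,0.982,0,0,0,0],[0,-0.063,0.982,0,0,0,0],[0,0,0,0,0,0,0]]])

```text
t: 23.95
eef_pos: [0.4878, 0.2569, 0.1786]
tool_rot: [0.688, 0.726, -0.0, -0.0]
contact_force: [-0.5, -1.1, -0.9]
width: 0.03
gripper_force: 30.0
```

Call:
arm_command(series=[[[0,0,0,-0.9,0,0,0],[0,0,0,-0.9,0,0,0],[0,0,0,0,0,0,0],[0,0,0,0,0,0,0],[0,0,0,0,0,0,0],[0,0,0,0,0,0,0],[0,0,0,0,0,0,0],[0,0,0,0,0,0,0]]])

```text
t: 24.75
eef_pos: [0.4887, 0.2544, 0.126]
tool_rot: [0.689, 0.725, 0.0, 0.0]
contact_force: [0.6, -1.3, -0.7]
width: 0.0302
gripper_force: 30.0
```

Good. I'll lower, release and back off.

Call:
arm_command(series=[[[0,-0.02,0,-0.3,0,0,0],[0,0,0,-0.3,0,0,0],[0,0,0,-0.23,0,0,0],[0,0,0,0,0,0,0],[0,0,0,0,0,0,0],[0,0,0,0,0,0,0],[0,0,0,0,0,0,0],[0,0,0,0,0,0,0]]])

```text
t: 25.55
eef_pos: [0.4879, 0.2544, 0.1005]
tool_rot: [0.689, 0.725, -0.0, -0.0]
contact_force: [-0.2, 0.3, -0.8]
width: 0.0299
gripper_force: 30.0
```

Call:
arm_command(series=[[[0.5,0,0,0,0,0,0],[0.5,0,0,0,0,0,0],[0.5,0,0,0,0,0,0],[0.5,0,0,0.4,0,0,0],[0.5,0,0,0.9,0,0,0],[0.5,0,0,0.9,0,0,0],[0.5,0,0,0.8,0,0,0],[0.5,0,0,0,0,0,0]]])

```text
t: 26.35
eef_pos: [0.4891, 0.2549, 0.1948]
tool_rot: [0.689, 0.725, 0.003, 0.001]
contact_force: [0.3, -0.4, -0.4]
width: 0.0472
gripper_force: 0.0
```

```bash
python3 chk.py p5
```

```text
[0.4891 0.2549 0.1948] [0.6892 0.7246 0.0028 0.0012] 0.04721403033160191 26.35
```

View pics/p5.png

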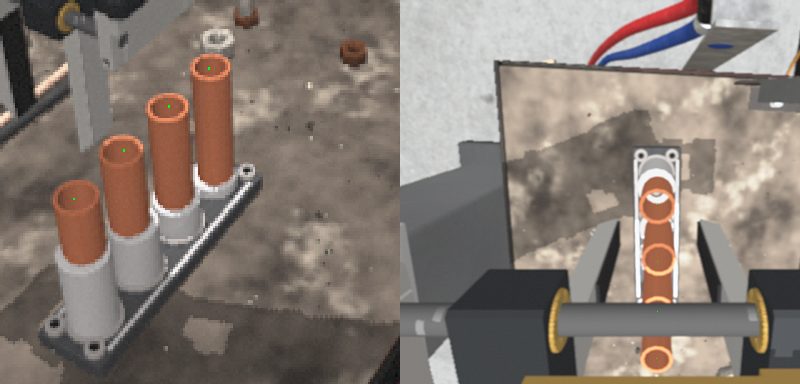

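All four stubs stand on their seats with rims level and on the marks, including d at (75,198). Next I'll move above the bar and turn to line up with it.

Call:
arm_command(series=[[[0.6,-0.009,-0.974,0,0,0,-0.673],[0.6,-0.009,-0.974,0,0,0,-0.673],[0.6,-0.009,-0.974,0,0,0,-0.673],[0.6,-0.009,-0.974,0,0,0,-0.673],[0.6,-0.009,-0.974,0,0,0,-0.673],[0.6,-0.009,-0.974,0,0,0,-0.673],[0.6,-0.009,-0.974,0,0,0,-0.673],[0.6,-0.009,-0.974,0,0,0,-0.673]]])

```text
t: 27.25
eef_pos: [0.4851, 0.0195, 0.1896]
tool_rot: [0.884, 0.467, -0.001, -0.0]
contact_force: [0.6, 0.9, 0.6]
width: 0.0565
gripper_force: 0.0
```

Call:
arm_command(series=[[[0.6,-0.009,-0.974,0,0,0,-0.673],[0.6,-0.009,-0.974,0,0,0,-0.673],[0.6,-0.009,-0.974,0,0,0,-0.673],[0.6,-0.009,-0.974,0,0,0,-0.673],[0.6,-0.009,-0.974,0,0,0,-0.673],[0.6,-0.009,-0.974,0,0,0,-0.673],[0.6,-0.009,-0.974,0,0,0,-0.673],[0.6,-0.009,-0.974,0,0,0,-0.673]]])

```text
t: 28.05
eef_pos: [0.483, -0.2142, 0.1895]
tool_rot: [0.987, 0.162, -0.001, -0.001]
contact_force: [0.6, 0.4, 0.7]
width: 0.0566
gripper_force: 0.0
```

Call:
arm_command(series=[[[0.6,-0.009,-0.974,0,0,0,-0.673],[0.6,-0.009,-0.974,0,0,0,-0.673],[0.6,-0.009,-0.974,0,0,0,-0.673],[0.6,0,0,0,0,0,0],[0.6,0,0,0,0,0,0],[0.6,0,0,0,0,0,0],[0.6,0,0,0,0,0,0],[0.6,0,0,0,0,0,0]]])

```text
t: 28.85
eef_pos: [0.483, -0.3001, 0.1907]
tool_rot: [0.999, 0.044, 0.0, 0.0]
contact_force: [0.3, -0.9, -0.2]
width: 0.0565
gripper_force: 0.0
```

Run:
```python
from h import *
s=arm.sense();q=s["tool_rot"];print(s["eef_pos"],q,2*np.arctan2(q[1],q[0]),s["joint_pos"],s["t"])
f=optics.grab_frame("wrist");a=f["frame"].copy();g=cv2.cvtColor(a,cv2.COLOR_RGB2GRAY)
h=cv2.cvtColor(a,cv2.COLOR_RGB2HSV)
w=((h[...,1]<45)&(h[...,2]>150)).astype(np.uint8)
w=cv2.morphologyEx(w,cv2.MORPH_OPEN,np.ones((3,3)))
cs,hi=cv2.findContours(w,cv2.RETR_CCOMP,cv2.CHAIN_APPROX_NONE)
for c,k in zip(cs,hi[0]):
    A=cv2.contourArea(c)
    if k[3]>=0 and 40<A<900:
        m=cv2.moments(c);u,v=m["m10"]/m["m00"],m["m01"]/m["m00"];print("hole",A,u,v,ray(f,u,v,.010)[:2])
u=px(f,(.484,-.3007,.01));print(u)
cv2.imwrite("pics/w2.png",a[...,::-1])
```

```text
[ 0.483  -0.3001  0.1907] [0.999  0.0438 0.     0.    ] 0.08760687321212021 [-0.6205  0.3532  1.4855  0.      1.3028  0.8627] 28.85
hole 45.0 114.2259259259259 165.85555555555555 [ 0.4755 -0.1323]
hole 72.5 480.5816091954023 117.41149425287355 [ 0.5672 -0.5435]
hole 56.0 438.77976190476187 113.54464285714286 [ 0.5672 -0.4958]
hole 95.5 258.18673647469456 230.7504363001745 [ 0.4091 -0.3069]
hole 120.0 258.32916666666665 191.94583333333333 [ 0.4588 -0.3027]
hole 98.5 258.5516074450085 150.23181049069373 [ 0.5085 -0.2986]
hole 94.0 259.0833333333333 105.08510638297872 [ 0.5587 -0.2947]
hole 169.0 22.13412228796844 35.3629191321499 [ 0.6072 -0.0406]
[258.5072 171.1765]
```

View pics/w2.png

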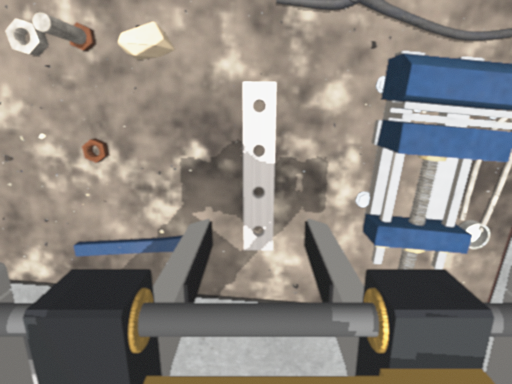

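The wrist picture shows the bar lined up with the tool, its holes at (258,231), (258,192), (259,150) and (259,105). The bar centre is (0.4838,-0.3007) at a yaw of 0.08.

Call:
arm_command(series=[[[0.6,0.03,-0.02,-1,0,0,0],[0.6,0,0,-1,0,0,0],[0.6,0,0,-1,0,0,0],[0.6,0,0,-1,0,0,0],[0.6,0,0,-1,0,0,0],[0.6,0,0,-0.9,0,0,0],[0.6,0,0,0,0,0,0],[0.6,0,0,0,0,0,0]]])

```text
t: 29.7
eef_pos: [0.484, -0.3014, 0.0143]
tool_rot: [0.999, 0.043, 0.0, 0.0]
contact_force: [-0.6, 0.7, -0.1]
width: 0.0563
gripper_force: 0.0
```

Call:
arm_command(series=[[[0.6,0,0,-0.2,0,0,0],[0.6,0,0,-0.15,0,0,0],[0.6,0,0,0,0,0,0],[0,0,0,0,0,0,0],[0,0,0,0,0,0,0],[0,0,0,0,0,0,0],[0,0,0,0,0,0,0],[0,0,0,0,0,0,0]]])

```text
t: 30.5
eef_pos: [0.4838, -0.3014, 0.0033]
tool_rot: [0.999, 0.043, 0.0, -0.0]
contact_force: [-0.9, 1.5, 3.4]
width: 0.0354
gripper_force: 30.0
```

Call:
arm_command(series=[[[0,0,0,0.2,0,0,0],[0,0,0,0.5,0,0,0],[0,0,0,1,0,0,0],[0,0,0,1,0,0,0],[0,0,0,1,0,0,0],[0,0,0,1,0,0,0],[0,0,0,1,0,0,0],[0,0,0,0.6,0,0,0]]])

```text
t: 31.3
eef_pos: [0.4839, -0.3016, 0.1954]
tool_rot: [0.999, 0.043, 0.001, 0.001]
contact_force: [-0.6, -0.5, -6.5]
width: 0.0356
gripper_force: 30.0
```

Call:
arm_command(series=[[[0,0.013,0.8,0,0,0,0.639],[0,0.013,0.8,0,0,0,0.639],[0,0.013,0.8,0,0,0,0.639],[0,0.013,0.8,0,0,0,0.639],[0,0.013,0.8,0,0,0,0.639],[0,0.013,0.8,0,0,0,0.639],[0,0.013,0.8,0,0,0,0.639],[0,0.013,0.8,0,0,0,0.639]]])

```text
t: 32.1
eef_pos: [0.4864, -0.1084, 0.1928]
tool_rot: [0.939, 0.344, 0.0, 0.0]
contact_force: [0.5, 0.8, -7.0]
width: 0.0356
gripper_force: 30.0
```

Call:
arm_command(series=[[[0,0.013,0.8,0,0,0,0.639],[0,0.013,0.8,0,0,0,0.639],[0,0.013,0.8,0,0,0,0.639],[0,0.013,0.8,0,0,0,0.639],[0,0.013,0.8,0,0,0,0.639],[0,0.013,0.8,0,0,0,0.639],[0,0.013,0.8,0,0,0,0.639],[0,0.013,0.8,0,0,0,0.639]]])

```text
t: 32.9
eef_pos: [0.4896, 0.0835, 0.1929]
tool_rot: [0.791, 0.612, 0.0, 0.0]
contact_force: [0.0, -0.1, -6.2]
width: 0.0355
gripper_force: 30.0
```

Call:
arm_command(series=[[[0,0.013,0.8,0,0,0,0.639],[0,0.013,0.8,0,0,0,0.639],[0,0.013,0.8,0,0,0,0.639],[0,0.013,0.8,0,0,0,0.639],[0,0,0,0,0,0,0],[0,0,0,0,0,0,0],[0,0,0,0,0,0,0],[0,0,0,0,0,0,0]]])

```text
t: 33.7
eef_pos: [0.4915, 0.1779, 0.1923]
tool_rot: [0.69, 0.724, -0.0, 0.0]
contact_force: [-0.0, 0.0, -7.3]
width: 0.0357
gripper_force: 30.0
```

```bash
python3 chk.py p6
python3 - <<'E'
from h import *
s=arm.sense();q=s["tool_rot"];e=s["eef_pos"];print(e,2*np.arctan2(q[1],q[0]))
f=optics.grab_frame("wrist");h=cv2.cvtColor(f["frame"],cv2.COLOR_RGB2HSV)
w=((h[...,1]<45)&(h[...,2]>150)).astype(np.uint8)
cs,hi=cv2.findContours(w,cv2.RETR_CCOMP,cv2.CHAIN_APPROX_NONE)
for c,k in zip(cs,hi[0]):
    A=cv2.contourArea(c)
    if k[3]>=0 and 60<A<2000:
        m=cv2.moments(c);u,v=m["m10"]/m["m00"],m["m01"]/m["m00"];print("hole",A,u,v,ray(f,u,v,e[2]+.0067)[:2])
E
```

```text
[0.4915 0.1779 0.1923] [ 0.69    0.7238 -0.      0.0001] 0.03572173121340669 33.7
[0.4916 0.178  0.1923] 1.618780920025266
hole 86.0 87.53682170542635 275.922480620155 [0.3881 0.1469]
hole 62.0 149.46505376344084 90.78494623655914 [0.4312 0.2586]
hole 455.5 257.68422978412 275.34943285766553 [0.4934 0.1524]
hole 567.5 257.9271659324523 198.04640234948604 [0.4912 0.2024]
hole 249.5 257.0060120240481 103.43486973947896 [0.4881 0.255 ]
hole 156.0 434.0331196581196 67.48717948717949 [0.5788 0.2773]
hole 65.5 16.419847328244273 55.173027989821875 [0.3638 0.2728]
hole 276.5 16.47860156720916 15.568414707655212 [0.3667 0.2913]
```

View pics/p6.png

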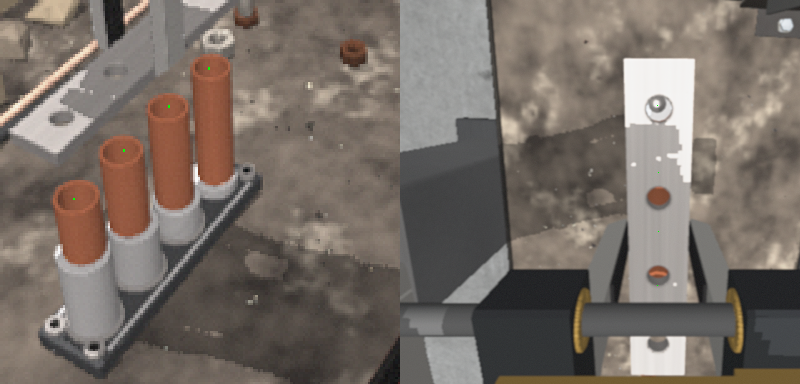

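The bar hangs level over the row, with its visible holes at (658,108), (658,198) and (658,273) along the stub line. Projected hole positions match the seats to about 1–2 mm. Next I'll lower it.

Call:
arm_command(series=[[[0,0,0.03,-0.4,0,0,0],[0,0,0,-0.4,0,0,0],[0,0,0,-0.4,0,0,0],[0,0,0,-0.4,0,0,0],[0,0,0,-0.13,0,0,0],[0,0,0,0,0,0,0],[0,0,0,0,0,0,0],[0,0,0,0,0,0,0]]])

```text
t: 34.65
eef_pos: [0.4918, 0.1796, 0.1407]
tool_rot: [0.69, 0.724, 0.0, 0.0]
contact_force: [-0.9, 0.2, -6.8]
width: 0.0356
gripper_force: 30.0
```

Call:
arm_command(series=[[[0,0,0,-0.04,0,0,0],[0,0,0,-0.03,0,0,0],[0,0,0,-0.02,0,0,0],[0,0,0,0,0,0,0],[0,0,0,0,0,0,0],[0,0,0,0,0,0,0],[0,0,0,0,0,0,0],[0,0,0,0,0,0,0]]])

```text
t: 35.45
eef_pos: [0.4915, 0.1795, 0.1375]
tool_rot: [0.689, 0.724, -0.0, -0.0]
contact_force: [-0.5, 0.5, -8.4]
width: 0.0356
gripper_force: 30.0
```

Call:
arm_command(series=[[[0,0,0,-0.03,0,0,0],[0,0,0,0,0,0,0],[0,0,0,0,0,0,0],[0,0,0,0,0,0,0],[0,0,0,0,0,0,0],[0,0,0,0,0,0,0],[0,0,0,0,0,0,0],[0,0,0,0,0,0,0]]])

```text
t: 36.25
eef_pos: [0.4915, 0.1795, 0.1366]
tool_rot: [0.69, 0.724, -0.0, 0.0]
contact_force: [0.0, 0.4, -7.3]
width: 0.0356
gripper_force: 30.0
```

Call:
arm_command(series=[[[0,0,0,-0.02,0,0,0],[0,0,0,0,0,0,0],[0,0,0,0,0,0,0],[0,0,0,0,0,0,0],[0,0,0,0,0,0,0],[0,0,0,0,0,0,0],[0,0,0,0,0,0,0],[0,0,0,0,0,0,0]]])

```text
t: 37.05
eef_pos: [0.4917, 0.1795, 0.1363]
tool_rot: [0.69, 0.724, 0.0, 0.0]
contact_force: [-2.2, -0.7, 3.7]
width: 0.0352
gripper_force: 30.0
```

The force has swung from -7 to +4 N, so the bar rests on the stubs. I'll open gently and back off.

Call:
arm_command(series=[[[0.4,0,0,0,0,0,0],[0.42,0,0,0,0,0,0],[0.5,0,0,0,0,0,0],[0.6,0,0,0,0,0,0],[0.6,0,0,0,0,0,0],[0.6,0,0,0,0,0,0],[0.6,0,0,0.2,0,0,0],[0.6,0,0,0.6,0,0,0]]])

```text
t: 37.85
eef_pos: [0.4909, 0.1793, 0.1594]
tool_rot: [0.69, 0.724, -0.001, -0.001]
contact_force: [0.2, 0.2, -0.3]
width: 0.0562
gripper_force: 0.0
```

Call:
arm_command(series=[[[0.6,0,0,0.9,0,0,0],[0.6,0,0,0.9,0,0,0],[0.6,0,0,0.9,0,0,0],[0.6,0,0,0,0,0,0],[0.6,0,0,0,0,0,0],[0.6,0,0,0,0,0,0],[0.6,0,0,0,0,0,0],[0.6,0,0,0,0,0,0]]])

```text
t: 38.65
eef_pos: [0.4913, 0.1794, 0.2403]
tool_rot: [0.69, 0.724, -0.001, -0.0]
contact_force: [-0.2, -0.1, 0.1]
width: 0.0565
gripper_force: 0.0
```

```bash
python3 chk.py p7
```

```text
[0.4913 0.1794 0.2403] [ 0.6895  0.7243 -0.0005 -0.0003] 0.056490832473288136 38.65
```

View pics/p7.png

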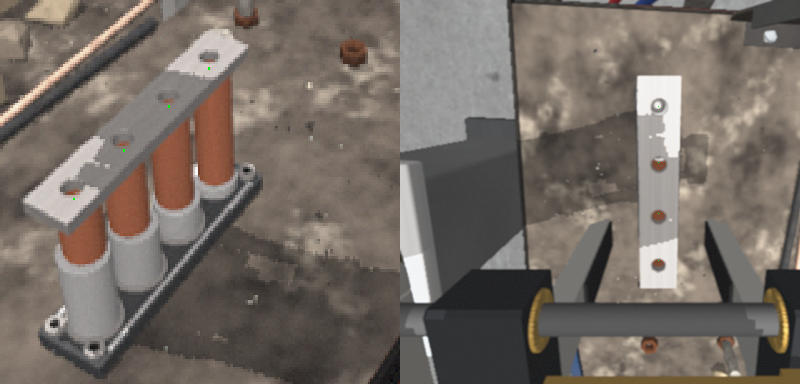

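The bar lies flat on all four stubs, with its holes over the bores at (658,106), (658,165), (658,216) and (658,265). The gripper is well clear, so I'm handing in.

```bash
python3 -c "
from workcell import ticket
print(ticket.job_done())"
```

```text
the job is handed in; nothing more can be done
None
```

The job is handed in: all four stubs stand on their own seats, the header bar lies level across them with its holes over the bores, and the arm is clear, finished at about 39 s; no verdict came back from the judging.

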